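# Touch off a heater block and register it

## Robot

A 7-joint arm with a two-finger parallel gripper is mounted at the origin on a cart in front of the work surface, level with it; the furniture and walls round the work are solid. World frame = base frame: x ahead of the robot, y to its left, z up, the work surface at z = 0. Lengths are in m, angles in degrees, forces in N, time in s.
With the tool pointing down it reaches from about 0.425 to 0.875 m from the base axis. Payload 4.7 kg.
Tool frame: the origin (TCP) lies at the very end of the fingers, on their centre line; the grasp point (between the pads) lies 19 mm behind it; z points along the fingers, y is the line along which they close (so a half turn about z gives the same grasp; the last joint's range is limited). The gripper opens to 87 mm and grips with 3 to 60 N. Pads are 19 mm wide; open, the fingers measure 117 mm over their backs; the gripper's body (75 mm by 190 mm) begins 51 mm behind the grasp point.
Start: joints at [-65.541, 18.392, -4.016, 83.108, 1.295, 78.541, -3.26], TCP at [0.261, 0.595, 0.223] pointing down, gripper open.
Joint ranges: [-163.93, 163.93], [-17.29, 119.83], [-79.2, 71.16], [3.27, 140.29], [-89.18, 269.18], [5.43, 117.66], [-154.24, 154.24]. Speed limits (degrees/s): [147.25, 147.25, 180, 180, 180, 180, 180].

## Interface

Orientations are given as [roll, pitch, yaw] about the fixed x, y, z axes, in that order (R = Rz(yaw) Ry(pitch) Rx(roll)).
In Python, from cell import get_obs, eyes, env gives the robot as it stands.
- The arm moves only by the tool servo_tool, never from a script. Its argument "series" is a list that holds one entry, the list of rows, each a list of 7 numbers: the shift along the tool's x, y, z in units of 300 mm (1.0 is 300 mm), then the turn, a rotation vector about the tool's x, y, z in units of pi rad (1.0 is pi rad), then the opening, from 0 (shut) to 1 (fully open). In form: [[[tx, ty, tz, wx, wy, wz, gripper], ...]]. A call has 1 to 12 rows; each row is the pose to reach, as a shift and turn from the pose commanded when the call began, along the tool's axes at that moment, turning the shorter way round; what a row does not reach only later rows make up. A row lasts 1/12 s, in which the tool goes at most 41.7 mm and 7.16 degrees, less where a joint would pass 70% of its speed; a pose out of reach is approached as far as the arm can. A call with a number of a shift or a turn outside -1 to 1 is refused whole. A call with a gripper value outside its range is refused whole. The fingers move at their own pace and stop on an object; "grip_force" is the grip in N (left out, the last holds). Time passes only in rows, so rows that repeat a pose let the fingers close. It gives the time, the measured TCP pose, the force, the opening and the grip force at its end, in the units of the state.
- get_obs(): the state, without advancing time (a new reading comes with each control period).
- eyes.read_camera(name): name is "scene" or "top" or "wrist"; returns a dict with "frame" (480x640x3 uint8, red, green, blue), "depth" (480x640 float32, m along the optical axis (not along the pixel's ray), 0 where there is no reading), "fx", "fy", "cx", "cy" (pixels), "distortion" ([k1, k2, p1, p2, k3] as OpenCV has them; the pictures are not rectified), "origin" and "rotation" of the camera in the world; the wrist camera has in their place "mount" (4x4, takes a point from camera to tool coordinates, whose origin is the TCP and whose axes are the flange's). Camera axes: x right, y down, z forward; pixel columns grow to the right and rows downward; lengths in m; the calibration is good to about 2 mm. A picture is of the moment at which its call begins: read the wrist's pose just before it.
- env.sign_off(): hands the job in; it is judged then, once.
The state is a dict: "time_s": time; "qpos": joint angles; "joint_velocities": joint speeds; "effort": joint torques, N m; "tool_pos": TCP position; "tool_rot": TCP orientation; "force": force on the tool from outside, world axes, zero at the start; "wrist_torque": the same for the moment, N m; "grip_width": finger opening in m; "grasp_force": force on a finger pad.
Only numpy, scipy, OpenCV 4.12 (cv2) and the standard library are available. Lean on these libraries where they do the work, as an engineer would, in place of code of your own. Each camera call takes 0.05 s, during which the arm holds its last target. There are 200 camera calls.

## Task

The metal block stands askew on its heater base: take the touch probe from its stand and, without pushing the block about, touch the block gently with the stylus on its front long face near the right end, then on the same face near the left end, then in the middle of its left-hand end face, resting briefly against each. With the block located that way, push the brass plunger sunk in its rear left well fully down with the stylus, let it spring back, and put the probe back upright in its stand; leave the beaker and the yellow-capped bottle alone.

Things in the scene. Friction and masses are not known exactly. Their poses are not given: they have to be found in the camera images.
- heater: Dry-block heater base, fixed: a grey plate 140 x 170 mm (x, y), 14 mm high, its black rim 17 mm. Origin: centre of its underside, on the worktop; x points to its rear, y to its left, z up. The steel block on it is not reported: see the three block_ points, which belong to the base.
- block_middle (a point): Point of the BASE, over its centre at the height of the block's top (64.5 mm). The bare metal block is 70 x 110 x 50 mm (its x, y, z), underside at 14.5 mm. Its real centre lies up to 12 mm off this point in x and in y and it is turned up to 0.12 rad either way against the base; touching finds it. It sits stiffly, shifting only under more than about 50 N.
- block_front (a point): Point of the BASE, 35 mm in front (-x) of its centre and 45 mm above the worktop: nominally the middle of the block's front long face, really up to about 16 mm off. Touch with the stylus end 5 mm or more below the block's top; make the two front touches 25 to 45 mm to the right (-y) and to the left (+y) of this point in the base's axes.
- block_left (a point): Point of the BASE, 55 mm to the left (+y) of its centre and 45 mm above the worktop: nominally the middle of the block's left end face, really up to about 18 mm off. The block's top has 8 wells of 14 mm diameter, 30 mm deep: in the block's own axes at x = -17 and +17 mm, y = -39, -13, +13 and +39 mm from the block's centre.
- plunger (a joint): Brass plunger, 11.6 mm diameter, in the block's rear left well (x = +17, y = +39 mm from the block's centre in the block's own axes). Its flat top is 8 mm below the block's top when out (0). Slides down, value in m, full travel 0.007; the spring gives about 1 N at the start, 5 N at full travel. Beyond 0.005 counts as pushed down.
- probe_grip (a point): Touch probe, centre of its orange square handle (22 x 22 mm across, 56 mm high, grasp any opposite flats, parallel to the x or y axis of this point). Loose, about 90 g, starts upright in its stand. Below are a dark collar of 28 mm diameter, 4 mm thick, and a steel stylus of 8 mm diameter with a ball end. The end of the stylus is 84 mm below this point.
- probe_tip (a point): Touch probe, the very end of the stylus (lowest point of the ball end, on the axis; radius of stylus and ball 4 mm). The stylus is free for 52 mm up to the collar; z points up along the probe.
- stand_mouth (a point): Probe stand, fixed: a black foot 80 x 80 mm, 6 mm thick, with a white block 46 x 46 mm rising to 60 mm above the worktop. This point is the centre of the mouth of its upright bore (14 mm diameter, chamfered) on its top. The probe hangs in it with the collar resting on that top, so the end of the stylus is then 52 mm below this point.
- beaker_mid (a point): Small loose plastic beaker, 58 mm across, 62 mm high; its centre. Leave alone.
- bottle_mid (a point): Small loose white bottle with a yellow cap, 37 mm across, 68 mm high; its centre. Leave alone.
Not all that is in view belongs to the job. Leave any red look-alike of the part that bears stand_mouth alone.

How it is judged:
By the outcome, as a careful person would: the job done as asked, in the order asked, and still so for the second after the job is handed in, with the robot touching nothing.
It also fails if it takes over 72 s, if anything falls off the work surface, if the arm or the gripper's body presses on something with over 40 N, if the wrist force passes 120 N, or if a joint passes its speed limit or range.

## Working session

There is one attempt and no reset: what is moved stays moved. The work goes in short steps, Python scripts to look and compute and a tool call to move; the robot and the scene stay as the last step left them, time stands still between calls to the robot, and variables do not carry over. Pictures are saved under pics/ and viewed, at most 10 in all, crops included, and the job is handed in when it is done.

Besides the shell and the picture viewer there is one more tool, called after "Call:" as name([rows], argument=value, ...), one row to a line, values as JSON. servo_tool: Moves the arm, as the interface text tells. Shifts and turns lie within -1 to 1; 1 stands for 300 mm of shift or pi rad of turn. Its arguments: {"type":"object","properties":{"series":{"type":"array"},"grip_force":{"type":"number"}},"required":["series"]}

```bash
mkdir -p pics; ls; python3 - <<'E'
from cell import get_obs, eyes, env
import cv2, numpy as np, pickle
o=get_obs(); print({k:np.round(v,3).tolist() for k,v in o.items()})
d={}
for n in ("scene","top"):
    c=eyes.read_camera(n); d[n]=c
    print(n,c["origin"],np.round(c["rotation"],3).tolist(),c["fx"],c["cx"],c["cy"],c["distortion"])
    cv2.imwrite(f"pics/{n}0.png",c["frame"][:,:,::-1])
pickle.dump(d,open("cams.pkl","wb"))
E
```

```text
pics
{'time_s': 0.0, 'qpos': [-65.541, 18.439, -4.013, 83.175, 1.295, 78.542, -3.259], 'joint_velocities': [0.07, -0.056, 0.008, -0.112, -0.032, 0.086, 0.044], 'effort': [0.0, -49.129, -0.404, -31.253, -0.064, 0.043, 0.0], 'tool_pos': [0.261, 0.595, 0.221], 'tool_rot': [-179.889, 0.007, 156.349], 'force': [-0.066, 0.173, 0.698], 'wrist_torque': [-0.01, -0.015, 0.026], 'grasp_force': 0.0, 'grip_width': 0.087}
scene [-0.41301051 -0.52039173  0.56004928] [-116.682, 1.089, -63.19] 473.0847541291213 320.2374286956197 241.79702464604205 [0.03684934 0.         0.         0.         0.        ]
top [ 0.33686738 -0.07732613  1.26112963] [-175.375, 1.341, -91.383] 463.0455414103563 316.5394010411158 244.42594662279862 [-0.03173728  0.          0.          0.          0.        ]
```

View pictures.

View pics/scene0.png

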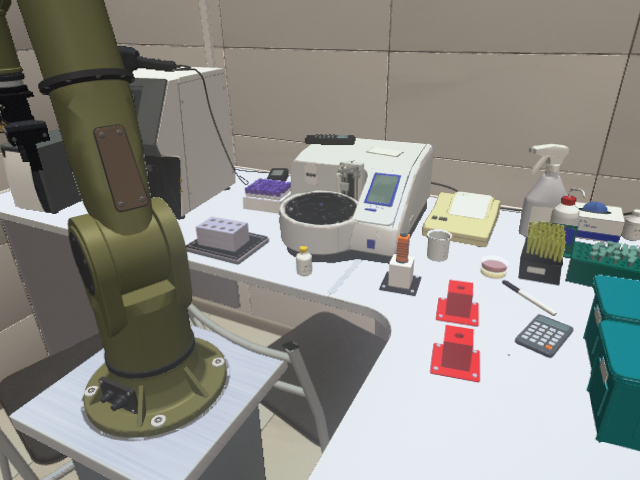

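View pics/top0.png

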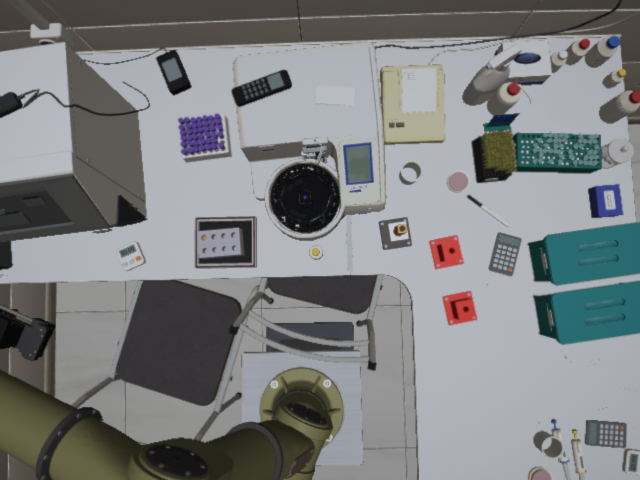

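The scene shows the heater with its block on the left (top view ≈(225,242)), the probe in its white stand (≈(397,232)), the bottle at (316,252) and the beaker at (410,173). Two red decoy stands are at (447,252) and (460,308).

```bash
cat > h.py <<'E'
import numpy as np, cv2, pickle
from scipy.spatial.transform import Rotation as R
def rot(e): return R.from_euler('xyz',e,degrees=True).as_matrix()
def campose(c,obs=None):
    if "mount" in c:
        T=np.eye(4);T[:3,:3]=rot(obs["tool_rot"]);T[:3,3]=obs["tool_pos"];T=T@np.array(c["mount"]);return T[:3,:3],T[:3,3]
    r=np.array(c["rotation"]); return (rot(r) if r.size==3 else r),np.array(c["origin"])
def K(c): return np.array([[c["fx"],0,c["cx"]],[0,c["fy"],c["cy"]],[0,0,1.]])
def rays(c,px,obs=None):
    Rm,o=campose(c,obs); u=cv2.undistortPoints(np.array(px,float).reshape(-1,1,2),K(c),np.array(c["distortion"])).reshape(-1,2)
    return o,np.c_[u,np.ones(len(u))]@Rm.T
def plane(c,px,z,obs=None):
    o,d=rays(c,px,obs); return o+d*((z-o[2])/d[:,2])[:,None]
def proj(c,P,obs=None):
    Rm,o=campose(c,obs); return cv2.projectPoints((np.array(P,float).reshape(-1,3)-o)@Rm,np.zeros(3),np.zeros(3),K(c),np.array(c["distortion"]))[0].reshape(-1,2)
E
python3 - <<'E'
from h import *
d=pickle.load(open("cams.pkl","rb")); c=d["top"]
for n,p,z in [("heater",(225,242),.017),("blocktop",(221,242),.0645),("stand",(397,234),.06),("handle",(401,228),.15),("bottle",(316,252),.07),("beaker",(410,172),.062),("base",(300,405),0.1)]:
    print(n,plane(c,[p],z)[0].round(3), c["depth"][p[1],p[0]])
print(campose(c)[0].round(2))
# orange mask
im=cv2.cvtColor(c["frame"],cv2.COLOR_RGB2HSV); 
for n in d:
    im=cv2.cvtColor(d[n]["frame"],cv2.COLOR_RGB2HSV)
    m=cv2.inRange(im,(5,140,90),(15,255,255)); k,l,s,ce=cv2.connectedComponentsWithStats(m)
    print(n,[(s[i].tolist(),ce[i].round(1).tolist()) for i in range(1,k) if s[i][4]>15])
cv2.imwrite("pics/topcrop.png",cv2.resize(c["frame"][190:290,170:430,::-1],None,fx=3,fy=3,interpolation=cv2.INTER_CUBIC))
E
```

```text
heater [0.451 0.198 0.017] 1.2089553
blocktop [0.447 0.198 0.064] 1.2092736
stand [ 0.456 -0.261  0.06 ] 1.162577
handle [ 0.462 -0.258  0.15 ] 1.1394634
bottle [ 0.414 -0.05   0.07 ] 1.1952996
beaker [ 0.619 -0.302  0.062] 1.2716352
base [ 0.036 -0.002  0.1  ] 1.0189819
[[-0.02 -1.    0.08]
 [-1.    0.03  0.02]
 [-0.02 -0.08 -1.  ]]
scene [([398, 235, 11, 8, 66], [402.7, 239.0]), ([546, 345, 6, 4, 17], [548.2, 346.5])]
top []
```

View pics/topcrop.png

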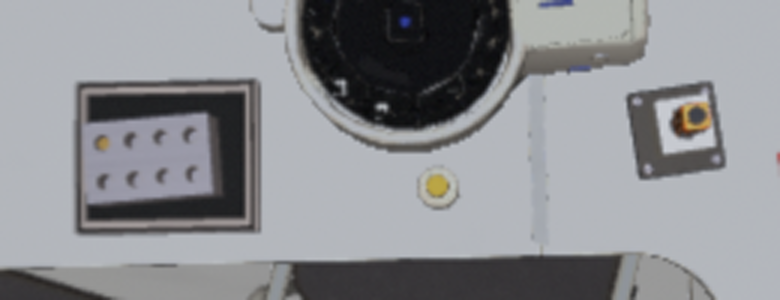

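The crop shows the heater, its block skewed by about +3° with the plunger at (102,143), the bottle, and the probe in its stand, whose edges are turned about 8°.

```bash
cat >> h.py <<'E'
def shift(obs,tgt,yaw=None,rotmat=None):
    "tool-frame shift (units of .3 m) and rotvec (units pi) to reach target"
    A=rot(obs["tool_rot"]); t=A.T@(np.array(tgt)-np.array(obs["tool_pos"]))/.3
    B=rotmat if rotmat is not None else rot([180,0,yaw]); w=R.from_matrix(A.T@B).as_rotvec()/np.pi
    return t.round(4).tolist(),w.round(4).tolist()
E
python3 - <<'E'
from h import *
from cell import get_obs
d=pickle.load(open("cams.pkl","rb")); c=d["top"]
v,u=np.mgrid[0:480:2,0:640:2]; px=np.c_[u.ravel(),v.ravel()]
o,r=rays(c,px); P=o+r*c["depth"][::2,::2].ravel()[:,None]
for y0 in np.arange(-.4,.6,.1):
    print(round(y0,1),[round(float(np.percentile(P[s][:,2],98)),2) if (s:=(P[:,0]>x0)&(P[:,0]<x0+.1)&(P[:,1]>y0)&(P[:,1]<y0+.1)).sum()>5 else None for x0 in np.arange(.3,.9,.1)])
o=get_obs()
print(shift(o,[.50,.15,.30],98),shift(o,[.456,-.26,.27],90))
E
```

```text
-0.4 [0.06, 0.06, 0.02, 0.06, 0.05, 0.08, 0.05]
-0.3 [0.01, 0.12, 0.14, 0.19, 0.2, 0.2, 0.06]
-0.2 [0.0, 0.09, 0.14, 0.19, 0.2, 0.21, 0.2]
-0.1 [1.26, 0.12, 0.12, 0.2, 0.21, 0.21, 0.19]
-0.0 [0.0, 0.12, 0.12, 0.19, 0.22, 0.23, 0.0]
0.1 [0.02, 0.07, 0.06, 0.19, 0.22, 0.21, 0.01]
0.2 [0.02, 0.07, 0.02, 0.07, 0.07, 0.02, 0.01]
0.3 [0.0, 0.01, 0.01, 0.01, 0.07, 0.04, 0.04]
0.4 [0.02, 0.3, 0.39, 0.39, 0.39, 0.39, 0.01]
0.5 [0.0, 0.32, 0.39, 0.42, 0.42, 0.39, 0.16]
([-1.3258, -1.0389, -0.2595], [-0.0005, 0.0003, 0.3242]) ([-1.7398, -2.3494, -0.1572], [-0.0005, 0.0003, 0.3686])
```

```bash
cat >> h.py <<'E'
def chain(obs,wps):
    "wps: list of (x,y,z,yaw); prints the move of each call from the previous"
    o=dict(tool_pos=obs["tool_pos"],tool_rot=obs["tool_rot"])
    for w in wps:
        print(w,shift(o,w[:3],w[3])); o=dict(tool_pos=w[:3],tool_rot=[180,0,w[3]])
E
python3 - <<'E'
from h import *
from cell import get_obs
d=pickle.load(open("cams.pkl","rb")); c=d["top"]
v,u=np.mgrid[0:300:1,0:640:1]; px=np.c_[u.ravel(),v.ravel()]
o,r=rays(c,px); P=o+r*c["depth"][:300].ravel()[:,None]
for y in (.35,.4,.45,.5,.55): s=(abs(P[:,1]-y)<.02)&(P[:,2]>.2)&(P[:,0]>.2);print(y,P[s][:,0].min() if s.any() else None)
chain(get_obs(),[(.19,.43,.26,156),(.33,.32,.28,135),(.432,.157,.28,110),(.46,-.08,.28,95),(.446,-.26,.26,98)])
E
```

```text
0.35 1.013902555283617
0.4 0.46866502936650273
0.45 0.46315619728120183
0.5 0.45807801160613465
0.55 0.4544693998137932
(0.19, 0.43, 0.26, 156) ([-0.0049, -0.5983, -0.1271], [-0.0005, 0.0, 0.0019])
(0.33, 0.32, 0.28, 135) ([-0.5755, -0.1452, -0.0667], [0.0, -0.0, 0.1167])
(0.432, 0.157, 0.28, 110) ([-0.6246, -0.1438, -0.0], [-0.0, -0.0, 0.1389])
(0.46, -0.08, 0.28, 95) ([-0.7743, -0.1825, -0.0], [0.0, -0.0, 0.0833])
(0.446, -0.26, 0.26, 98) ([-0.5936, -0.0988, 0.0667], [0.0, 0.0, -0.0167])
```

Call:
servo_tool([
  [[0, -0.6, -0.13, 0, 0, 0, 1], [0, -0.6, -0.13, 0, 0, 0, 1], [0, -0.6, -0.13, 0, 0, 0, 1], [0, -0.6, -0.13, 0, 0, 0, 1], [0, -0.6, -0.13, 0, 0, 0, 1], [0, -0.6, -0.13, 0, 0, 0, 1]],
])

```text
time_s: 0.6
tool_pos: [0.1875, 0.428, 0.263]
tool_rot: [179.9, 0.0, 156.3]
force: [0.4, -0.4, -0.2]
grip_width: 0.0868
grasp_force: 0.0
```

Call:
servo_tool([
  [[-0.575, -0.145, -0.067, 0, 0, 0.117, 1], [-0.575, -0.145, -0.067, 0, 0, 0.117, 1], [-0.575, -0.145, -0.067, 0, 0, 0.117, 1], [-0.575, -0.145, -0.067, 0, 0, 0.117, 1], [-0.575, -0.145, -0.067, 0, 0, 0.117, 1], [-0.575, -0.145, -0.067, 0, 0, 0.117, 1]],
])

```text
time_s: 1.1
tool_pos: [0.3332, 0.3187, 0.2817]
tool_rot: [180.0, 0.1, 134.8]
force: [-0.8, 0.3, -0.9]
grip_width: 0.0869
grasp_force: 0.0
```

Call:
servo_tool([
  [[-0.625, -0.144, 0, 0, 0, 0.139, 1], [-0.625, -0.144, 0, 0, 0, 0.139, 1], [-0.625, -0.144, 0, 0, 0, 0.139, 1], [-0.625, -0.144, 0, 0, 0, 0.139, 1], [-0.625, -0.144, 0, 0, 0, 0.139, 1], [-0.625, -0.144, 0, 0, 0, 0.139, 1]],
])

```text
time_s: 1.6
tool_pos: [0.4348, 0.154, 0.2814]
tool_rot: [180.0, 0.1, 109.8]
force: [-0.2, -0.5, -0.2]
grip_width: 0.0869
grasp_force: 0.0
```

```bash
python3 - <<'E'
from h import *
from cell import get_obs,eyes
o=get_obs(); print(o["time_s"],o["tool_pos"],o["tool_rot"],o["qpos"])
c=eyes.read_camera("wrist"); pickle.dump((o,c),open("w1.pkl","wb")); print(np.array(c["mount"]).round(3).tolist(),c["fx"])
cv2.imwrite("pics/w1.png",c["frame"][:,:,::-1])
E
```

```text
1.6 [0.43477118 0.15396784 0.28136519] [1.79981518e+02 1.25526681e-01 1.09782505e+02] [-42.9541313   -7.08464667  18.34098202 103.81592848   2.3689944
  82.91064879  -5.25362065]
[[0.001, -0.952, -0.308, 0.084], [1.0, 0.0, 0.0, -0.0], [-0.0, -0.308, 0.952, -0.163], [0.0, 0.0, 0.0, 1.0]] 332.62975185108223
```

View pics/w1.png

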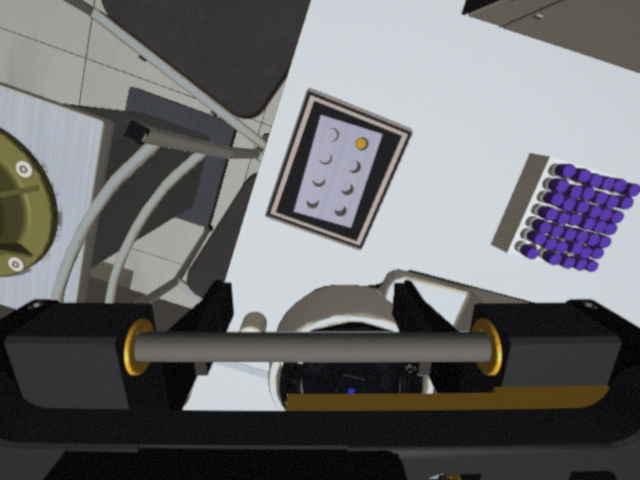

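The wrist view shows the heater's outer corners near (310,90), (411,130), (361,248) and (267,213), and the plunger at (361,143).

```bash
python3 - <<'E'
from h import *
o,c=pickle.load(open("w1.pkl","rb"))
f=c["frame"]; hsv=cv2.cvtColor(f,cv2.COLOR_RGB2HSV); g=cv2.cvtColor(f,cv2.COLOR_RGB2GRAY)
roi=np.zeros(g.shape,np.uint8); roi[82:258,255:425]=1
# whole heater: not worktop. sample colours
for p in [(235,330),(330,270),(340,165),(302,120),(300,100),(330,103),(355,120)]: print(p,f[p[1],p[0]],hsv[p[1],p[0]])
def quad(m,n):
    m=cv2.morphologyEx(m,cv2.MORPH_CLOSE,np.ones((9,9))); m=cv2.morphologyEx(m,cv2.MORPH_OPEN,np.ones((5,5)))
    k=max(cv2.findContours(m,cv2.RETR_EXTERNAL,cv2.CHAIN_APPROX_NONE)[0],key=cv2.contourArea)
    r=cv2.minAreaRect(k); h=cv2.approxPolyDP(cv2.convexHull(k),6,True).reshape(-1,2); print(n,cv2.contourArea(k),[np.round(x,1).tolist() if not np.isscalar(x) else x for x in r],h.tolist()); return h
bg=((g>185)&(roi>0)).astype(np.uint8)
H=quad((((g<175)&(hsv[...,1]<80))*roi*255).astype(np.uint8),"heater")
orange=cv2.inRange(hsv,(8,120,100),(28,255,255))*roi
ys,xs=np.nonzero(orange); pl=(xs.mean(),ys.mean()); print("plunger px",pl,len(xs)); print(plane(c,[pl],.0565,o).round(4))
print("heater pts",plane(c,H,.017,o).round(4).tolist())
E
```

```text
(235, 330) [200 207 212] [103  14 212]
(330, 270) [209 214 219] [105  12 219]
(340, 165) [170 169 189] [122  27 189]
(302, 120) [158 147 142] [  9  26 158]
(300, 100) [209 214 220] [106  13 220]
(330, 103) [141 131 127] [  9  25 141]
(355, 120) [27 29 32] [108  40  32]
heater 14488.5 [[337.1, 170.7], [114.1, 136.7], 20.556047439575195] [[307, 89], [411, 129], [360, 249], [266, 216]]
plunger px (np.float64(360.8048780487805), np.float64(143.21951219512195)) 82
[[0.4607 0.2416 0.0565]]
heater pts [[0.3831, 0.2781, 0.017], [0.5177, 0.279, 0.017], [0.5179, 0.1139, 0.017], [0.3837, 0.1146, 0.017]]
```

```bash
python3 - <<'E'
from h import *
o,c=pickle.load(open("w1.pkl","rb"))
f=c["frame"].astype(int); hsv=cv2.cvtColor(c["frame"],cv2.COLOR_RGB2HSV)
roi=np.zeros(f.shape[:2],np.uint8); roi[82:258,255:425]=1
m=((f[...,2]-f[...,1]>13)&(f[...,2]>150)&(roi>0)).astype(np.uint8)*255
m=cv2.morphologyEx(m,cv2.MORPH_CLOSE,np.ones((13,13))); m=cv2.morphologyEx(m,cv2.MORPH_OPEN,np.ones((5,5)))
k=max(cv2.findContours(m,cv2.RETR_EXTERNAL,cv2.CHAIN_APPROX_NONE)[0],key=cv2.contourArea)
h=cv2.approxPolyDP(cv2.convexHull(k),5,True).reshape(-1,2); P=plane(c,h,.0645,o)
W=plane(c,k.reshape(-1,2),.0645,o)[:,:2].astype(np.float32); r=cv2.minAreaRect(W*1000); print(h.tolist(),P.round(4).tolist(),r)
for s in (c["frame"],):
  cv2.imwrite("pics/blk.png",cv2.resize(s[80:260,255:425,::-1],None,fx=3,fy=3,interpolation=cv2.INTER_CUBIC))
from cell import get_obs
chain(get_obs(),[(.46,-.08,.28,95),(.446,-.26,.26,98)])
E
```

```text
[[320, 117], [380, 134], [351, 225], [295, 211]] [[0.408, 0.2517, 0.0645], [0.4756, 0.2576, 0.0645], [0.484, 0.1514, 0.0645], [0.4162, 0.145, 0.0645]] ((446.0025939941406, 201.47862243652344), (69.70452880859375, 109.86402130126953), 3.5476479530334473)
(0.46, -0.08, 0.28, 95) ([-0.774, -0.1864, 0.0044], [-0.0001, 0.0001, 0.0834])
(0.446, -0.26, 0.26, 98) ([-0.5936, -0.0988, 0.0667], [0.0, 0.0, -0.0167])
```

Call:
servo_tool([
  [[-0.774, -0.186, 0, 0, 0, 0.083, 1], [-0.774, -0.186, 0, 0, 0, 0.083, 1], [-0.774, -0.186, 0, 0, 0, 0.083, 1], [-0.774, -0.186, 0, 0, 0, 0.083, 1], [-0.774, -0.186, 0, 0, 0, 0.083, 1], [-0.774, -0.186, 0, 0, 0, 0.083, 1], [-0.774, -0.186, 0, 0, 0, 0.083, 1]],
])

```text
time_s: 2.23
tool_pos: [0.4604, -0.0834, 0.2819]
tool_rot: [180.0, 0.1, 94.9]
force: [-0.0, 0.4, 1.0]
grip_width: 0.0872
grasp_force: 0.0
```

Call:
servo_tool([
  [[-0.594, -0.1, 0.067, 0, 0, -0.017, 1], [-0.594, -0.1, 0.067, 0, 0, -0.017, 1], [-0.594, -0.1, 0.067, 0, 0, -0.017, 1], [-0.594, -0.1, 0.067, 0, 0, -0.017, 1], [-0.594, -0.1, 0.067, 0, 0, -0.017, 1], [-0.594, -0.1, 0.067, 0, 0, -0.017, 1], [-0.594, -0.1, 0.067, 0, 0, -0.017, 1]],
])

```text
time_s: 2.82
tool_pos: [0.4477, -0.2568, 0.261]
tool_rot: [-180.0, -0.0, 98.4]
force: [0.0, -0.1, 0.6]
grip_width: 0.0869
grasp_force: 0.0
```

```bash
python3 - <<'E'
from h import *
from cell import get_obs,eyes
o=get_obs(); print(o["time_s"],o["tool_pos"],o["tool_rot"],o["qpos"])
c=eyes.read_camera("wrist"); pickle.dump((o,c),open("w2.pkl","wb"))
q=proj(c,[[.456,-.26,.09]],o)[0]; print(q); x,y=np.clip(q.astype(int),100,540); y=min(y,380)
cv2.imwrite("pics/w2.png",cv2.resize(c["frame"][y-100:y+100,x-100:x+100,::-1],None,fx=3,fy=3,interpolation=cv2.INTER_CUBIC)); print("crop origin",x-100,y-100)
E
```

```text
2.8167 [ 0.44769768 -0.25677857  0.26101537] [-1.79953443e+02 -4.01109735e-02  9.84469600e+01] [-22.27878586  -0.27242765  49.6283852  100.00109186   0.20522065
  80.23665719  35.76123586]
[320.02846883 223.3887909 ]
crop origin 220 123
```

View pics/w2.png

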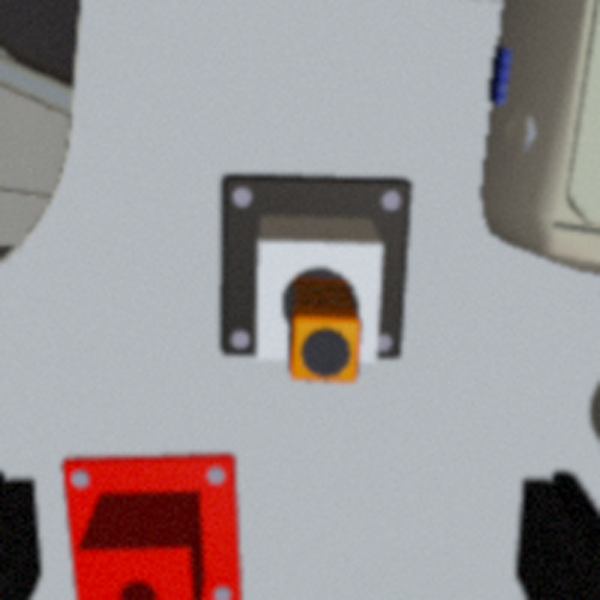

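The crop shows the probe upright in its white stand, the handle's top at crop (324,348) and square to the tool, and a red decoy at lower left.

```bash
python3 - <<'E'
from h import *
o,c=pickle.load(open("w2.pkl","rb"))
f=c["frame"]; hsv=cv2.cvtColor(f,cv2.COLOR_RGB2HSV)
m=cv2.inRange(hsv,(8,180,170),(25,255,255)); m[:223]=0;m[260:]=0;m[:,:300]=0;m[:,350:]=0
k=np.vstack(cv2.findContours(m,cv2.RETR_EXTERNAL,cv2.CHAIN_APPROX_NONE)[0])
W=plane(c,k.reshape(-1,2),.12,o)[:,:2].astype(np.float32); r=cv2.minAreaRect(W*1000); print(r)
# stand white top mask
q=[(220+257/3,123+240/3),(220+384/3,123+241/3),(220+379/3,123+358/3),(220+258/3,123+356/3)]
print(plane(c,q,.06,o).round(4).tolist(),plane(c,q,.06,o).mean(0))
ft=[(220+222/3,123+176/3),(220+411/3,123+179/3),(220+400/3,123+356/3),(220+222/3,123+353/3)]
print(plane(c,ft,.006,o).round(4).tolist(),plane(c,ft,.006,o).mean(0))
p=np.array(r[0])/1000
chain(o,[(p[0],p[1],.16,98.4),(p[0],p[1],.082,98.4)])
E
```

```text
((463.6990966796875, -266.56329345703125), (20.26529312133789, 20.102554321289062), 8.490649223327637)
[[0.4385, -0.247, 0.06], [0.485, -0.2404, 0.06], [0.4913, -0.2855, 0.06], [0.4452, -0.2916, 0.06]] [ 0.46501632 -0.26613313  0.06      ]
[[0.4207, -0.2332, 0.006], [0.4988, -0.2228, 0.006], [0.5086, -0.2998, 0.006], [0.4309, -0.31, 0.006]] [ 0.46475663 -0.26646763  0.006     ]
(np.float64(0.4636990966796875), np.float64(-0.2665632934570312), 0.16, 98.4) ([-0.0403, 0.0482, 0.3367], [-0.0003, -0.0002, 0.0003])
(np.float64(0.4636990966796875), np.float64(-0.2665632934570312), 0.082, 98.4) ([0.0, -0.0, 0.26], [0.0, 0.0, 0.0])
```

Call:
servo_tool([
  [[-0.04, 0.05, 0.3, 0, 0, 0, 1], [-0.04, 0.05, 0.3, 0, 0, 0, 1], [-0.04, 0.05, 0.3, 0, 0, 0, 1], [-0.04, 0.05, 0.45, 0, 0, 0, 1], [-0.04, 0.05, 0.56, 0, 0, 0, 1], [-0.04, 0.05, 0.62, 0, 0, 0, 1], [-0.04, 0.05, 0.62, 0, 0, 0, 1], [-0.04, 0.05, 0.62, 0, 0, 0, 1]],
])

```text
time_s: 3.53
tool_pos: [0.464, -0.2665, 0.0758]
tool_rot: [-179.9, -0.1, 98.5]
force: [0.8, 0.3, 1.4]
grip_width: 0.087
grasp_force: 0.0
```

Call:
servo_tool([
  [[0, 0, 0, 0, 0, 0, 0.1], [0, 0, 0, 0, 0, 0, 0.1], [0, 0, 0, 0, 0, 0, 0.1], [0, 0, 0, 0, 0, 0, 0.1], [0, 0, 0, 0, 0, 0, 0.1], [0, 0, 0, 0, 0, 0, 0.1], [0, 0, 0, 0, 0, 0, 0.1], [0, 0, 0, 0, 0, 0, 0.1], [0, 0, 0, 0, 0, 0, 0.1], [0, 0, 0, 0, 0, 0, 0.1], [0, 0, 0, 0, 0, 0, 0.1]],
], grip_force=30)

```text
time_s: 4.45
tool_pos: [0.4635, -0.2681, 0.0755]
tool_rot: [180.0, -0.0, 98.4]
force: [0.3, -0.5, 0.2]
grip_width: 0.0217
grasp_force: 27.9
```

Call:
servo_tool([
  [[0, 0, -0.1, 0, 0, 0, 0.1], [0, 0, -0.25, 0, 0, 0, 0.1], [0, 0, -0.37, 0, 0, 0, 0.1], [0, 0, -0.48, 0, 0, 0, 0.1], [0, 0, -0.58, 0, 0, 0, 0.1], [0, 0, -0.58, 0, 0, 0.047, 0.1], [0, 0, -0.58, 0, 0, 0.047, 0.1]],
])

```text
time_s: 5.03
tool_pos: [0.4643, -0.2687, 0.2513]
tool_rot: [179.8, 0.0, 89.7]
force: [0.1, 0.9, -1.4]
grip_width: 0.0218
grasp_force: 30.0
```

```bash
python3 - <<'E'
from h import *
from cell import get_obs
for i in range(3): o=get_obs(); print(o["tool_pos"],o["tool_rot"],o["qpos"].round(1) if hasattr(o["qpos"],'round') else o["qpos"],o["force"],o["wrist_torque"],o["grip_width"])
chain(o,[(.46,-.05,.25,90),(.415,.13,.25,90),(.392,.168,.2,90)])
E
```

```text
[ 0.46425161 -0.26871494  0.25133721] [1.79785258e+02 1.99146024e-02 8.97058073e+01] [-22.4   3.8  52.5  98.6  -3.2  78.9  30.3] [ 0.06051724  0.93796303 -1.38522172] [-0.10663857  0.07297704 -0.01107308] 0.021774364537825205
[ 0.46425161 -0.26871494  0.25133721] [1.79785258e+02 1.99146024e-02 8.97058073e+01] [-22.4   3.8  52.5  98.6  -3.2  78.9  30.3] [ 0.06051724  0.93796303 -1.38522172] [-0.10663857  0.07297704 -0.01107308] 0.021774364537825205
[ 0.46425161 -0.26871494  0.25133721] [1.79785258e+02 1.99146024e-02 8.97058073e+01] [-22.4   3.8  52.5  98.6  -3.2  78.9  30.3] [ 0.06051724  0.93796303 -1.38522172] [-0.10663857  0.07297704 -0.01107308] 0.021774364537825205
(0.46, -0.05, 0.25, 90) ([0.729, -0.0179, 0.0041], [0.0012, 0.0001, -0.0016])
(0.415, 0.13, 0.25, 90) ([0.6, -0.15, -0.0], [0.0, 0.0, 0.0])
(0.392, 0.168, 0.2, 90) ([0.1267, -0.0767, 0.1667], [0.0, 0.0, 0.0])
```

Call:
servo_tool([
  [[0.73, -0.015, 0, 0, 0, 0, 0.1], [0.73, -0.015, 0, 0, 0, 0, 0.1], [0.73, -0.015, 0, 0, 0, 0, 0.1], [0.73, -0.015, 0, 0, 0, 0, 0.1], [0.73, -0.015, 0, 0, 0, 0, 0.1], [0.73, -0.015, 0, 0, 0, 0, 0.1], [0.73, -0.015, 0, 0, 0, 0, 0.1]],
])

```text
time_s: 5.62
tool_pos: [0.4581, -0.0446, 0.248]
tool_rot: [-179.8, -0.0, 90.5]
force: [0.5, -0.5, -1.3]
grip_width: 0.022
grasp_force: 30.0
```

Call:
servo_tool([
  [[0.6, -0.15, 0, 0, 0, 0, 0.1], [0.6, -0.15, 0, 0, 0, 0, 0.1], [0.6, -0.15, 0, 0, 0, 0, 0.1], [0.6, -0.15, 0, 0, 0, 0, 0.1], [0.6, -0.15, 0, 0, 0, 0, 0.1], [0.6, -0.15, 0, 0, 0, 0, 0.1]],
])

```text
time_s: 6.12
tool_pos: [0.4126, 0.1345, 0.2482]
tool_rot: [-179.9, 0.0, 90.4]
force: [-0.2, -1.1, -1.9]
grip_width: 0.0217
grasp_force: 30.0
```

Call:
servo_tool([
  [[0.127, -0.077, 0.12, 0, 0, 0, 0.1], [0.127, -0.077, 0.12, 0, 0, 0, 0.1], [0.127, -0.077, 0.12, 0, 0, 0, 0.1], [0.127, -0.077, 0.12, 0, 0, 0, 0.1], [0.127, -0.077, 0.12, 0, 0, 0, 0.1], [0.127, -0.077, 0.12, 0, 0, 0, 0.1]],
])

```text
time_s: 6.62
tool_pos: [0.3925, 0.1677, 0.2143]
tool_rot: [179.9, -0.0, 89.8]
force: [-0.5, 0.0, -1.5]
grip_width: 0.0219
grasp_force: 30.0
```

```bash
python3 - <<'E'
from h import *
from cell import get_obs,eyes
o=get_obs(); print(o["time_s"],np.round(o["tool_pos"],4),o["tool_rot"],np.round(o["qpos"],1),o["force"])
c=eyes.read_camera("wrist"); pickle.dump((o,c),open("w3.pkl","wb"))
cv2.imwrite("pics/w3.png",cv2.resize(c["frame"][60:360,140:540,::-1],None,fx=2,fy=2))
o=get_obs(); print(np.round(o["tool_pos"],4),o["tool_rot"],o["force"])
tip=np.array(o["tool_pos"])-[0,0,.0675];print(proj(c,[tip],o))
E
```

```text
6.6167 [0.3925 0.1677 0.2143] [ 1.79933353e+02 -2.00081552e-02  8.97942668e+01] [-46.5 -10.   17.8 113.9   3.2  75.6 -30. ] [-0.50606815  0.0261715  -1.49947617]
[0.3925 0.1679 0.2143] [ 1.79929485e+02 -3.42610909e-02  8.98051962e+01] [ 0.35952714  0.5112665  -0.6722803 ]
[[312.16662755 253.49680724]]
```

View pics/w3.png

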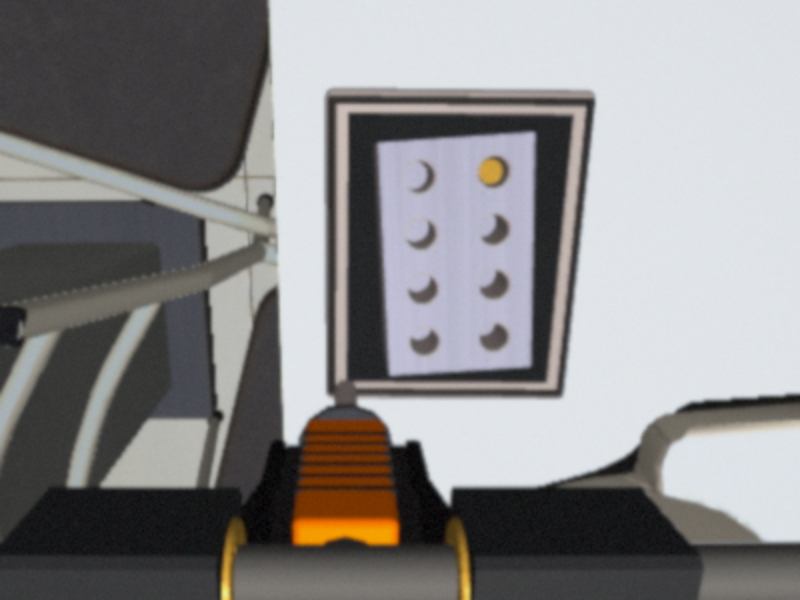

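The view shows the stylus tip near full px (313,251), as predicted, and the block and its wells clearly, with the plunger at crop (492,171).

```bash
python3 - <<'E'
from h import *
o,c=pickle.load(open("w3.pkl","rb"))
f=c["frame"].astype(int)
roi=np.zeros(f.shape[:2],np.uint8); roi[115:255,315:420]=1
m=((f[...,2]-f[...,1]>13)&(f[...,2]>140)&(roi>0)).astype(np.uint8)*255
m=cv2.morphologyEx(m,cv2.MORPH_CLOSE,np.ones((17,17))); m=cv2.morphologyEx(m,cv2.MORPH_OPEN,np.ones((5,5)))
k=max(cv2.findContours(m,cv2.RETR_EXTERNAL,cv2.CHAIN_APPROX_NONE)[0],key=cv2.contourArea).reshape(-1,2)
P=plane(c,k,.0645,o)[:,:2].astype(np.float32)*1000; r=cv2.minAreaRect(P); print(r); B=cv2.boxPoints(r);print(B)
q=[(140+x/2,60+y/2) for x,y in [(326,89),(595,93),(562,396),(328,394)]]
print("base",plane(c,q,.017,o).round(4).tolist(),plane(c,q,.017,o).mean(0))
hsv=cv2.cvtColor(c["frame"],cv2.COLOR_RGB2HSV); g=cv2.inRange(hsv,(8,120,100),(28,255,255))*roi; ys,xs=np.nonzero(g); print("plunger",plane(c,[(xs.mean(),ys.mean())],.0565,o))
E
```

```text
((445.9799499511719, 201.44288635253906), (70.5254898071289, 110.50056457519531), 3.5993711948394775)
[[407.31818 254.37039]
 [414.25537 144.08781]
 [484.64172 148.51538]
 [477.70453 258.79797]]
base [[0.3838, 0.2802, 0.017], [0.5201, 0.2784, 0.017], [0.5189, 0.1144, 0.017], [0.3831, 0.1162, 0.017]] [0.4514643  0.19728677 0.017     ]
plunger [[0.46095013 0.24161929 0.0565    ]]
```

Call:
servo_tool([
  [[0, 0, 0.1, 0, 0, 0, 0.1], [0, 0, 0.2, 0, 0, 0, 0.1], [0, 0, 0.29, 0, 0, 0, 0.1], [0, 0, 0.345, 0, 0, 0, 0.1], [0, 0, 0.345, 0, 0, 0, 0.1], [0, 0, 0.345, 0, 0, 0, 0.1]],
])

```text
time_s: 7.17
tool_pos: [0.3916, 0.1683, 0.1102]
tool_rot: [-180.0, 0.0, 89.9]
force: [0.2, 0.5, -1.0]
grip_width: 0.0221
grasp_force: 30.0
```

Call:
servo_tool([
  [[0, 0.02, 0, 0, 0, 0, 0.1], [0, 0.035, 0, 0, 0, 0, 0.1], [0, 0.035, 0, 0, 0, 0, 0.1], [0, 0.035, 0, 0, 0, 0, 0.1]],
])

```text
time_s: 7.5
tool_pos: [0.403, 0.1693, 0.1112]
tool_rot: [179.9, -0.1, 89.9]
force: [-0.4, 0.3, -0.2]
grip_width: 0.0218
grasp_force: 30.0
```

```bash
cat > s.py <<'E'
from h import *
from cell import get_obs
o=get_obs(); print(o["time_s"],np.round(o["tool_pos"],4),np.round(o["tool_rot"],2),np.round(o["qpos"],1),np.round(o["force"],2),np.round(o["wrist_torque"],3),round(o["grip_width"],4))
E
python3 s.py
```

```text
7.5 [0.403  0.1693 0.1112] [ 1.799e+02 -6.000e-02  8.990e+01] [-46.1  -3.3  19.4 120.5   1.2  62.4 -27.4] [-0.36  0.3  -0.2 ] [-0.051  0.056  0.007] 0.0218
```

Call:
servo_tool([
  [[-0.015, 0, 0, 0, 0, 0, 0.1], [-0.015, 0.005, 0, 0, 0, 0, 0.1], [-0.015, 0.01, 0, 0, 0, 0, 0.1], [-0.015, 0.01, 0, 0, 0, 0, 0.1], [-0.015, 0.013, 0, 0, 0, 0, 0.1], [-0.015, 0.013, 0, 0, 0, 0, 0.1]],
])

```text
time_s: 8.0
tool_pos: [0.4058, 0.1646, 0.1101]
tool_rot: [180.0, -0.0, 89.9]
force: [1.0, 0.9, -0.6]
grip_width: 0.0218
grasp_force: 30.0
```

Call:
servo_tool([
  [[0, 0.002, 0, 0, 0, 0, 0.1], [0, 0.004, 0, 0, 0, 0, 0.1], [0, 0.004, 0, 0, 0, 0, 0.1], [0, 0.004, 0, 0, 0, 0, 0.1]],
])

```text
time_s: 8.33
tool_pos: [0.4069, 0.1645, 0.11]
tool_rot: [-180.0, 0.0, 89.9]
force: [0.4, -0.6, -1.4]
grip_width: 0.0223
grasp_force: 30.0
```

Call:
servo_tool([
  [[0, 0.0035, 0, 0, 0, 0, 0.1], [0, 0.0035, 0, 0, 0, 0, 0.1], [0, 0.0035, 0, 0, 0, 0, 0.1]],
])

```text
time_s: 8.58
tool_pos: [0.408, 0.1645, 0.1101]
tool_rot: [180.0, -0.0, 89.9]
force: [-0.4, 0.8, -1.0]
grip_width: 0.0217
grasp_force: 30.0
```

Call:
servo_tool([
  [[0, 0.003, 0, 0, 0, 0, 0.1], [0, 0.003, 0, 0, 0, 0, 0.1], [0, 0.003, 0, 0, 0, 0, 0.1]],
])

```text
time_s: 8.83
tool_pos: [0.4089, 0.1645, 0.1101]
tool_rot: [180.0, -0.0, 89.9]
force: [0.4, -0.5, -1.0]
grip_width: 0.0218
grasp_force: 30.0
```

Call:
servo_tool([
  [[0, 0.002, 0, 0, 0, 0, 0.1], [0, 0.002, 0, 0, 0, 0, 0.1], [0, 0.002, 0, 0, 0, 0, 0.1]],
])

```text
time_s: 9.08
tool_pos: [0.4091, 0.1645, 0.11]
tool_rot: [-180.0, 0.0, 89.9]
force: [-1.5, 0.1, 0.2]
grip_width: 0.0216
grasp_force: 30.0
```

Call:
servo_tool([
  [[0, 0.002, 0, 0, 0, 0, 0.1], [0, 0.002, 0, 0, 0, 0, 0.1], [0, 0.002, 0, 0, 0, 0, 0.1]],
])

```text
time_s: 9.33
tool_pos: [0.4093, 0.1645, 0.1099]
tool_rot: [-179.9, 0.0, 89.9]
force: [-3.7, -0.3, 2.4]
grip_width: 0.0219
grasp_force: 30.0
```

```bash
python3 s.py
```

```text
9.3333 [0.4093 0.1645 0.1099] [-1.799e+02  1.000e-02  8.994e+01] [-45.6  -2.5  20.  120.    0.9  62.4 -26.1] [-3.72 -0.34  2.43] [-0.091  1.228  0.004] 0.0219
```

Call:
servo_tool([
  [[0, 0.001, 0, 0, 0, 0, 0.1], [0, 0.001, 0, 0, 0, 0, 0.1], [0, 0.001, 0, 0, 0, 0, 0.1], [0, 0.001, 0, 0, 0, 0, 0.1], [0, 0.001, 0, 0, 0, 0, 0.1], [0, 0.001, 0, 0, 0, 0, 0.1]],
])

```text
time_s: 9.83
tool_pos: [0.4094, 0.1645, 0.1099]
tool_rot: [-179.9, 0.0, 89.9]
force: [-4.7, -1.1, 2.3]
grip_width: 0.0218
grasp_force: 30.0
```

Call:
servo_tool([
  [[0, -0.015, 0, 0, 0, 0, 0.1], [0, -0.04, 0, 0, 0, 0, 0.1], [0.05, -0.045, 0, 0, 0, 0, 0.1], [0.12, -0.045, 0, 0, 0, 0, 0.1], [0.19, -0.045, 0, 0, 0, 0, 0.1], [0.218, -0.045, 0, 0, 0, 0, 0.1], [0.218, -0.045, 0, 0, 0, 0, 0.1], [0.218, -0.045, 0, 0, 0, 0, 0.1]],
])

```text
time_s: 10.5
tool_pos: [0.397, 0.2293, 0.11]
tool_rot: [180.0, 0.0, 90.0]
force: [-0.5, -0.3, -0.4]
grip_width: 0.0221
grasp_force: 30.0
```

Call:
servo_tool([
  [[0, 0.01, 0, 0, 0, 0, 0.1], [0, 0.02, 0, 0, 0, 0, 0.1], [0, 0.02, 0, 0, 0, 0, 0.1], [0, 0.02, 0, 0, 0, 0, 0.1]],
])

```text
time_s: 10.83
tool_pos: [0.4034, 0.2291, 0.1101]
tool_rot: [180.0, 0.0, 89.8]
force: [0.2, 0.7, -1.7]
grip_width: 0.0219
grasp_force: 30.0
```

Expected contact near x = 0.405; step in finely.

Call:
servo_tool([
  [[0, 0.003, 0, 0, 0, 0, 0.1], [0, 0.003, 0, 0, 0, 0, 0.1], [0, 0.003, 0, 0, 0, 0, 0.1]],
])

```text
time_s: 11.08
tool_pos: [0.4039, 0.2298, 0.1101]
tool_rot: [180.0, -0.0, 89.9]
force: [1.6, 0.1, -0.6]
grip_width: 0.022
grasp_force: 30.0
```

Call:
servo_tool([
  [[0, 0.002, 0, 0, 0, 0, 0.1], [0, 0.002, 0, 0, 0, 0, 0.1], [0, 0.002, 0, 0, 0, 0, 0.1]],
])

```text
time_s: 11.33
tool_pos: [0.4044, 0.2299, 0.1101]
tool_rot: [180.0, -0.0, 89.9]
force: [0.1, -0.1, -1.1]
grip_width: 0.0222
grasp_force: 30.0
```

Call:
servo_tool([
  [[0, 0.002, 0, 0, 0, 0, 0.1], [0, 0.002, 0, 0, 0, 0, 0.1], [0, 0.002, 0, 0, 0, 0, 0.1]],
])

```text
time_s: 11.58
tool_pos: [0.4049, 0.2299, 0.11]
tool_rot: [-180.0, 0.0, 89.9]
force: [-0.5, 0.0, 0.2]
grip_width: 0.022
grasp_force: 30.0
```

Call:
servo_tool([
  [[0, 0.002, 0, 0, 0, 0, 0.1], [0, 0.002, 0, 0, 0, 0, 0.1], [0, 0.002, 0, 0, 0, 0, 0.1]],
])

```text
time_s: 11.83
tool_pos: [0.4051, 0.2299, 0.11]
tool_rot: [-179.9, 0.0, 89.9]
force: [-2.0, -0.3, -0.0]
grip_width: 0.0217
grasp_force: 30.0
```

Call:
servo_tool([
  [[0, 0.002, 0, 0, 0, 0, 0.1], [0, 0.002, 0, 0, 0, 0, 0.1], [0, 0.002, 0, 0, 0, 0, 0.1]],
])

```text
time_s: 12.08
tool_pos: [0.4052, 0.23, 0.11]
tool_rot: [-179.9, 0.0, 89.9]
force: [-4.6, -0.5, 3.2]
grip_width: 0.0215
grasp_force: 30.0
```

Call:
servo_tool([
  [[0, 0, 0, 0, 0, 0, 0.1], [0, 0, 0, 0, 0, 0, 0.1], [0, 0, 0, 0, 0, 0, 0.1], [0, 0, 0, 0, 0, 0, 0.1], [0, 0, 0, 0, 0, 0, 0.1]],
])

```text
time_s: 12.5
tool_pos: [0.4052, 0.23, 0.11]
tool_rot: [-179.9, 0.0, 90.0]
force: [-5.6, 0.3, 3.2]
grip_width: 0.0219
grasp_force: 30.0
```

Call:
servo_tool([
  [[0, -0.015, 0, 0, 0, 0, 0.1], [0, -0.04, 0, 0, 0, 0, 0.1], [0.07, -0.04, 0, 0, 0, 0, 0.1], [0.155, -0.04, 0, 0, 0, 0, 0.1], [0.155, -0.04, 0, 0, 0, 0, 0.1], [0.155, 0.04, 0, 0, 0, 0, 0.1], [0.155, 0.12, 0, 0, 0, 0, 0.1], [0.155, 0.12, 0, 0, 0, 0, 0.1], [0.155, 0.12, 0, 0, 0, 0, 0.1]],
])

```text
time_s: 13.25
tool_pos: [0.4434, 0.2757, 0.11]
tool_rot: [179.9, 0.0, 89.8]
force: [-0.4, -0.2, -1.6]
grip_width: 0.0218
grasp_force: 30.0
```

Call:
servo_tool([
  [[-0.02, 0, 0, 0, 0, 0, 0.1], [-0.035, 0, 0, 0, 0, 0, 0.1], [-0.04, 0, 0, 0, 0, 0, 0.1], [-0.04, 0, 0, 0, 0, 0, 0.1], [-0.04, 0, 0, 0, 0, 0, 0.1]],
])

```text
time_s: 13.67
tool_pos: [0.442, 0.2643, 0.1103]
tool_rot: [180.0, -0.0, 89.9]
force: [-0.2, 0.5, -0.5]
grip_width: 0.0221
grasp_force: 30.0
```

Now at x = 0.442, with contact expected at y ≈ 0.260.

Call:
servo_tool([
  [[-0.006, 0, 0, 0, 0, 0, 0.1], [-0.009, 0, 0, 0, 0, 0, 0.1], [-0.009, 0, 0, 0, 0, 0, 0.1], [-0.009, 0, 0, 0, 0, 0, 0.1]],
])

```text
time_s: 14.0
tool_pos: [0.4423, 0.2617, 0.1101]
tool_rot: [180.0, -0.0, 89.9]
force: [-0.9, 0.1, -1.6]
grip_width: 0.0219
grasp_force: 30.0
```

Call:
servo_tool([
  [[-0.002, 0, 0, 0, 0, 0, 0.1], [-0.002, 0, 0, 0, 0, 0, 0.1], [-0.002, 0, 0, 0, 0, 0, 0.1]],
])

```text
time_s: 14.25
tool_pos: [0.4423, 0.261, 0.11]
tool_rot: [180.0, 0.0, 89.9]
force: [-1.1, 0.3, -1.5]
grip_width: 0.0221
grasp_force: 30.0
```

Call:
servo_tool([
  [[-0.002, 0, 0, 0, 0, 0, 0.1], [-0.002, 0, 0, 0, 0, 0, 0.1], [-0.002, 0, 0, 0, 0, 0, 0.1]],
])

```text
time_s: 14.5
tool_pos: [0.4423, 0.2604, 0.1101]
tool_rot: [180.0, -0.0, 89.9]
force: [0.0, -1.1, -1.4]
grip_width: 0.0217
grasp_force: 30.0
```

Call:
servo_tool([
  [[-0.002, 0, 0, 0, 0, 0, 0.1], [-0.002, 0, 0, 0, 0, 0, 0.1], [-0.002, 0, 0, 0, 0, 0, 0.1]],
])

```text
time_s: 14.75
tool_pos: [0.4423, 0.2599, 0.1101]
tool_rot: [180.0, -0.0, 89.9]
force: [0.2, 0.0, -1.1]
grip_width: 0.0218
grasp_force: 30.0
```

Call:
servo_tool([
  [[-0.002, 0, 0, 0, 0, 0, 0.1], [-0.002, 0, 0, 0, 0, 0, 0.1], [-0.002, 0, 0, 0, 0, 0, 0.1]],
])

```text
time_s: 15.0
tool_pos: [0.4423, 0.2597, 0.1101]
tool_rot: [180.0, -0.0, 89.9]
force: [0.4, 1.1, -1.3]
grip_width: 0.0218
grasp_force: 30.0
```

Call:
servo_tool([
  [[-0.002, 0, 0, 0, 0, 0, 0.1], [-0.002, 0, 0, 0, 0, 0, 0.1], [-0.002, 0, 0, 0, 0, 0, 0.1]],
])

```text
time_s: 15.25
tool_pos: [0.4422, 0.2595, 0.1101]
tool_rot: [180.0, -0.1, 90.0]
force: [0.1, 3.9, -2.4]
grip_width: 0.0219
grasp_force: 30.0
```

Call:
servo_tool([
  [[-0.002, 0, 0, 0, 0, 0, 0.1], [-0.002, 0, 0, 0, 0, 0, 0.1], [-0.002, 0, 0, 0, 0, 0, 0.1]],
])

```text
time_s: 15.5
tool_pos: [0.4422, 0.2594, 0.1102]
tool_rot: [180.0, -0.1, 90.0]
force: [0.8, 6.1, -3.3]
grip_width: 0.0219
grasp_force: 30.0
```

Call:
servo_tool([
  [[0, 0, 0, 0, 0, 0, 0.1], [0, 0, 0, 0, 0, 0, 0.1], [0, 0, 0, 0, 0, 0, 0.1], [0, 0, 0, 0, 0, 0, 0.1]],
])

```text
time_s: 15.83
tool_pos: [0.4422, 0.2594, 0.1102]
tool_rot: [180.0, -0.1, 90.0]
force: [0.9, 4.7, -4.1]
grip_width: 0.0217
grasp_force: 30.0
```

Call:
servo_tool([
  [[0.015, 0, 0, 0, 0, 0, 0.1], [0.03, 0, 0, 0, 0, 0, 0.1], [0.03, 0, -0.08, 0, 0, 0, 0.1], [0.03, 0, -0.16, 0, 0, 0, 0.1], [0.03, 0, -0.16, 0, 0, 0, 0.1], [-0.058, 0.06, -0.16, 0, 0, 0, 0.1], [-0.058, 0.06, -0.16, 0, 0, 0, 0.1], [-0.058, 0.06, -0.16, 0, 0, 0, 0.1], [-0.058, 0.06, -0.16, 0, 0, 0, 0.1]],
])

```text
time_s: 16.58
tool_pos: [0.4599, 0.2402, 0.1575]
tool_rot: [-179.9, 0.0, 89.9]
force: [0.5, -0.3, -1.3]
grip_width: 0.0218
grasp_force: 30.0
```

```bash
python3 s.py; python3 - <<'E'
from h import *
from cell import get_obs,eyes
o=get_obs(); c=eyes.read_camera("wrist"); pickle.dump((o,c),open("w4.pkl","wb"))
t=np.array(o["tool_pos"])-[0,0,.0675]; q=proj(c,[t,[.4602,.2408,.0565]],o); print(q)
x,y=q[0].astype(int); cv2.imwrite("pics/w4.png",cv2.resize(c["frame"][y-90:y+60,x-100:x+100,::-1],None,fx=4,fy=4,interpolation=cv2.INTER_CUBIC)); print(x-100,y-90)
E
```

```text
16.5833 [0.4599 0.2402 0.1575] [-1.7994e+02  5.0000e-02  8.9880e+01] [-47.4   4.8  17.8 107.1  -1.6  68.4 -29.2] [ 0.53 -0.25 -1.29] [-0.044  0.052 -0.039] 0.0218
[[312.37722916 253.36997933]
 [312.74971554 238.85686488]]
212 163
```

View pics/w4.png

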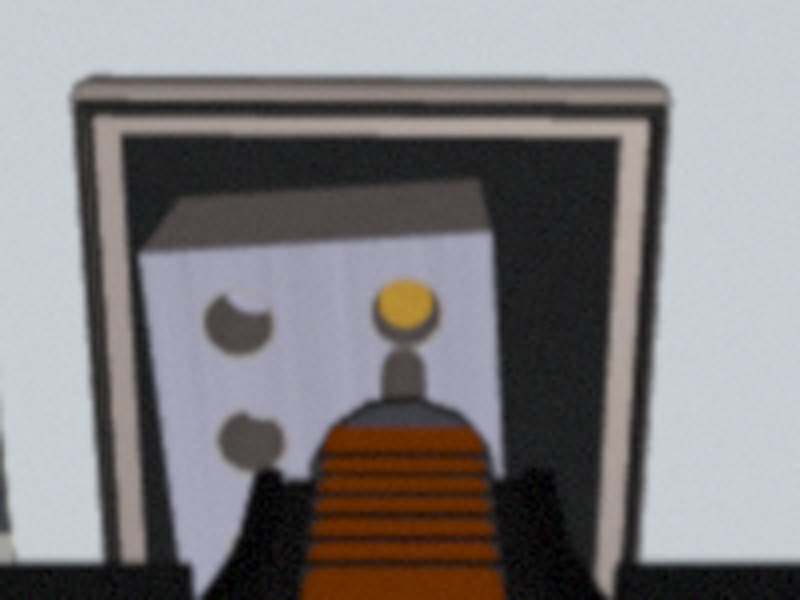

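The stylus hangs right in front of the plunger, which is seen at crop (406,303) against a predicted (403,303), so the target agrees. Going down.

Call:
servo_tool([
  [[0.002, 0.001, 0.05, 0, 0, 0, 0.1], [0.002, 0.001, 0.095, 0, 0, 0, 0.1], [0.002, 0.001, 0.095, 0, 0, 0, 0.1], [0.002, 0.001, 0.095, 0, 0, 0, 0.1]],
])

```text
time_s: 16.97
tool_pos: [0.4595, 0.2414, 0.1288]
tool_rot: [-179.9, 0.1, 90.0]
force: [-0.1, 0.5, -0.8]
grip_width: 0.0218
grasp_force: 30.0
```

Call:
servo_tool([
  [[0, 0, 0.01, 0, 0, 0, 0.1], [0, 0, 0.018, 0, 0, 0, 0.1], [0, 0, 0.025, 0, 0, 0, 0.1], [0, 0, 0.025, 0, 0, 0, 0.1], [0, 0, 0.025, 0, 0, 0, 0.1]],
])

```text
time_s: 17.38
tool_pos: [0.4609, 0.2416, 0.1226]
tool_rot: [180.0, -0.0, 89.9]
force: [-0.5, -0.4, 0.2]
grip_width: 0.0218
grasp_force: 30.0
```

Call:
servo_tool([
  [[0, 0, 0.005, 0, 0, 0, 0.1], [0, 0, 0.008, 0, 0, 0, 0.1], [0, 0, 0.008, 0, 0, 0, 0.1], [0, 0, 0.008, 0, 0, 0, 0.1]],
])

```text
time_s: 17.72
tool_pos: [0.4609, 0.2416, 0.12]
tool_rot: [180.0, -0.0, 89.9]
force: [-0.3, 0.5, 2.6]
grip_width: 0.0219
grasp_force: 30.0
```

Call:
servo_tool([
  [[0, 0, 0.004, 0, 0, 0, 0.1], [0, 0, 0.006, 0, 0, 0, 0.1], [0, 0, 0.006, 0, 0, 0, 0.1], [0, 0, 0.006, 0, 0, 0, 0.1]],
])

```text
time_s: 18.05
tool_pos: [0.4608, 0.2415, 0.1181]
tool_rot: [180.0, -0.0, 89.9]
force: [1.4, 2.0, 3.1]
grip_width: 0.0214
grasp_force: 30.0
```

Call:
servo_tool([
  [[0, 0, 0.003, 0, 0, 0, 0.1], [0, 0, 0.003, 0, 0, 0, 0.1], [0, 0, 0.003, 0, 0, 0, 0.1]],
])

```text
time_s: 18.3
tool_pos: [0.4608, 0.2415, 0.1172]
tool_rot: [180.0, -0.0, 89.9]
force: [-0.6, 1.6, 4.2]
grip_width: 0.022
grasp_force: 30.0
```

Call:
servo_tool([
  [[0, 0, 0.003, 0, 0, 0, 0.1], [0, 0, 0.003, 0, 0, 0, 0.1], [0, 0, 0.003, 0, 0, 0, 0.1]],
])

```text
time_s: 18.55
tool_pos: [0.4608, 0.2415, 0.1164]
tool_rot: [180.0, -0.0, 89.9]
force: [0.7, 1.7, 5.0]
grip_width: 0.0216
grasp_force: 30.0
```

Call:
servo_tool([
  [[0, 0, 0.003, 0, 0, 0, 0.1], [0, 0, 0.003, 0, 0, 0, 0.1], [0, 0, 0.003, 0, 0, 0, 0.1]],
])

```text
time_s: 18.8
tool_pos: [0.4609, 0.2416, 0.1162]
tool_rot: [180.0, -0.1, 89.9]
force: [0.1, 1.0, 9.7]
grip_width: 0.0217
grasp_force: 30.0
```

Call:
servo_tool([
  [[0, 0, 0.002, 0, 0, 0, 0.1], [0, 0, 0.002, 0, 0, 0, 0.1], [0, 0, 0.002, 0, 0, 0, 0.1], [0, 0, 0.002, 0, 0, 0, 0.1]],
])

```text
time_s: 19.13
tool_pos: [0.461, 0.2416, 0.116]
tool_rot: [180.0, -0.1, 89.9]
force: [-1.0, 0.4, 11.3]
grip_width: 0.0217
grasp_force: 30.0
```

Call:
servo_tool([
  [[0, 0, -0.015, 0, 0, 0, 0.1], [0, 0, -0.04, 0, 0, 0, 0.1], [0, 0, -0.1, 0, 0, 0, 0.1], [0, 0, -0.2, 0, 0, 0, 0.1], [0, 0, -0.33, 0, 0, 0, 0.1], [0, 0, -0.45, 0, 0, 0, 0.1], [0, 0, -0.45, 0, 0, 0, 0.1]],
])

```text
time_s: 19.72
tool_pos: [0.4631, 0.2419, 0.2563]
tool_rot: [179.6, -0.3, 89.9]
force: [1.7, 0.1, -1.0]
grip_width: 0.0215
grasp_force: 30.0
```

```bash
python3 s.py; python3 - <<'E'
from h import *
from cell import get_obs,eyes
o=get_obs(); c=eyes.read_camera("wrist"); pickle.dump((o,c),open("w5.pkl","wb"))
hsv=cv2.cvtColor(c["frame"],cv2.COLOR_RGB2HSV); q=proj(c,[[.4602,.2408,.0565]],o)[0]; print(q)
m=cv2.inRange(hsv,(8,120,100),(28,255,255)); x,y=q.astype(int); s=m[y-12:y+12,x-12:x+12]; ys,xs=np.nonzero(s); print(xs.mean()+x-12,ys.mean()+y-12,len(xs))
print(plane(c,[(xs.mean()+x-12,ys.mean()+y-12)],.0565,o))
f=c["frame"].astype(int); m=((f[...,2]-f[...,1]>13)&(f[...,2]>140)).astype(np.uint8)*255
C=proj(c,[[.446,.2014,.0645]],o)[0].astype(int); m[:C[1]-90]=0; m[:, :C[0]-80]=0; m[:,C[0]+80:]=0
chain(o,[(.461,-.013,.25,90),(.4642,-.2672,.25,98.4),(.4642,-.2672,.135,98.4),(.4642,-.2672,.077,98.4)])
E
```

```text
19.7167 [0.4631 0.2419 0.2563] [179.56  -0.28  89.89] [-47.9   1.2  17.7  99.2  -0.4  79.1 -30.2] [ 1.74  0.13 -0.98] [-0.035 -0.049 -0.051] 0.0215
[308.2882108  214.71034622]
308.52777777777777 214.73611111111111 72
[[0.46046757 0.24076965 0.0565    ]]
(0.461, -0.013, 0.25, 90) ([-0.8499, -0.0055, 0.0167], [0.0025, -0.0016, -0.0006])
(0.4642, -0.2672, 0.25, 98.4) ([-0.8473, 0.0107, 0.0], [0.0, 0.0, -0.0467])
(0.4642, -0.2672, 0.135, 98.4) ([0.0, -0.0, 0.3833], [0.0, 0.0, 0.0])
(0.4642, -0.2672, 0.077, 98.4) ([0.0, -0.0, 0.1933], [0.0, 0.0, 0.0])
```

Call:
servo_tool([
  [[-0.85, 0, 0, 0, 0, 0, 0.1], [-0.85, 0, 0, 0, 0, 0, 0.1], [-0.85, 0, 0, 0, 0, 0, 0.1], [-0.85, 0, 0, 0, 0, 0, 0.1], [-0.85, 0, 0, 0, 0, 0, 0.1], [-0.85, 0, 0, 0, 0, 0, 0.1], [-0.85, 0, 0, 0, 0, 0, 0.1], [-0.85, 0, 0, 0, 0, 0, 0.1]],
])

```text
time_s: 20.43
tool_pos: [0.4586, -0.0176, 0.2479]
tool_rot: [-179.8, 0.0, 89.5]
force: [0.3, 0.5, -1.5]
grip_width: 0.0216
grasp_force: 30.0
```

Call:
servo_tool([
  [[-0.847, 0.01, 0, 0, 0, -0.047, 0.1], [-0.847, 0.01, 0, 0, 0, -0.047, 0.1], [-0.847, 0.01, 0, 0, 0, -0.047, 0.1], [-0.847, 0.01, 0, 0, 0, -0.047, 0.1], [-0.847, 0.01, 0, 0, 0, -0.047, 0.1], [-0.847, 0.01, 0, 0, 0, -0.047, 0.1], [-0.847, 0.01, 0, 0, 0, -0.047, 0.1], [-0.847, 0.01, 0, 0, 0, -0.047, 0.1], [-0.847, 0.01, 0, 0, 0, -0.047, 0.1]],
])

```text
time_s: 21.18
tool_pos: [0.4628, -0.2662, 0.248]
tool_rot: [-179.8, -0.1, 98.4]
force: [0.4, 0.7, -1.1]
grip_width: 0.0218
grasp_force: 30.0
```

```bash
python3 s.py; python3 - <<'E'
from h import *
from cell import get_obs
chain(get_obs(),[(.4642,-.2672,.135,98.4),(.4642,-.2672,.077,98.4)])
E
```

```text
21.1833 [ 0.4628 -0.2662  0.248 ] [-1.7982e+02 -9.0000e-02  9.8420e+01] [-22.7   3.9  52.6  98.9  -3.1  78.9  38.9] [ 0.4   0.67 -1.12] [ 0.012 -0.069  0.039] 0.0218
(0.4642, -0.2672, 0.135, 98.4) ([-0.0046, 0.0054, 0.3767], [-0.001, -0.0005, 0.0001])
(0.4642, -0.2672, 0.077, 98.4) ([0.0, -0.0, 0.1933], [0.0, 0.0, 0.0])
```

Call:
servo_tool([
  [[-0.003, 0.003, 0.12, 0, 0, 0, 0.1], [-0.003, 0.003, 0.25, 0, 0, 0, 0.1], [-0.003, 0.003, 0.34, 0, 0, 0, 0.1], [-0.003, 0.003, 0.37, 0, 0, 0, 0.1], [-0.003, 0.003, 0.37, 0, 0, 0, 0.1], [-0.003, 0.003, 0.37, 0, 0, 0, 0.1], [-0.003, 0.003, 0.37, 0, 0, 0, 0.1]],
])

```text
time_s: 21.77
tool_pos: [0.4656, -0.2684, 0.1404]
tool_rot: [179.8, 0.1, 98.5]
force: [-0.6, 0.9, -0.5]
grip_width: 0.0216
grasp_force: 30.0
```

```bash
python3 s.py; python3 - <<'E'
from h import *
from cell import get_obs,eyes
o=get_obs(); c=eyes.read_camera("wrist")
t=np.array(o["tool_pos"])-[0,0,.0675]; q=proj(c,[t,[.4645,-.267,.06]],o); print(q)
x,y=q[0].astype(int); cv2.imwrite("pics/w6.png",cv2.resize(c["frame"][y-75:y+45,x-80:x+80,::-1],None,fx=5,fy=5,interpolation=cv2.INTER_CUBIC)); print(x-80,y-75)
chain(o,[(.4642,-.2672,.077,98.4)])
E
```

```text
21.7667 [ 0.4656 -0.2684  0.1404] [1.7984e+02 5.0000e-02 9.8470e+01] [-20.   10.6  52.4 106.9  -9.2  66.7  44. ] [-0.62  0.93 -0.51] [-0.091  0.037 -0.004] 0.0216
[[312.24840537 253.3747855 ]
 [311.11935474 245.7767115 ]]
232 178
(0.4642, -0.2672, 0.077, 98.4) ([0.0048, -0.0045, 0.2112], [0.0009, 0.0003, 0.0004])
```

View pics/w6.png

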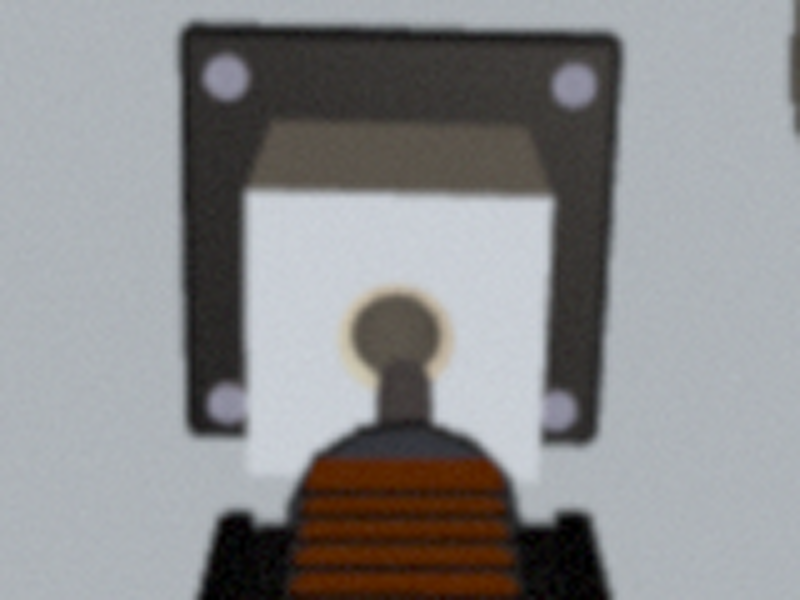

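The crop shows the stylus just above the bore, the bore mouth centred at crop (396,335), i.e. about 2 mm off in tool x. I'll correct that and insert.

Call:
servo_tool([
  [[0.006, -0.003, 0, 0, 0, 0, 0.1], [0.006, -0.003, 0, 0, 0, 0, 0.1], [0.006, -0.003, 0, 0, 0, 0, 0.1], [0.006, -0.003, 0.03, 0, 0, 0, 0.1], [0.006, -0.003, 0.06, 0, 0, 0, 0.1], [0.006, -0.003, 0.06, 0, 0, 0, 0.1], [0.006, -0.003, 0.06, 0, 0, 0, 0.1]],
])

```text
time_s: 22.4
tool_pos: [0.462, -0.2667, 0.1195]
tool_rot: [-179.9, -0.0, 98.4]
force: [-0.5, -0.0, -0.9]
grip_width: 0.0215
grasp_force: 30.0
```

Call:
servo_tool([
  [[0, 0, 0.03, 0, 0, 0, 0.1], [0, 0, 0.06, 0, 0, 0, 0.1], [0, 0, 0.09, 0, 0, 0, 0.1], [0, 0, 0.115, 0, 0, 0, 0.1], [0, 0, 0.13, 0, 0, 0, 0.1], [0, 0, 0.13, 0, 0, 0, 0.1], [0, 0, 0.13, 0, 0, 0, 0.1]],
])

```text
time_s: 22.98
tool_pos: [0.4626, -0.267, 0.0812]
tool_rot: [-180.0, -0.0, 98.4]
force: [1.5, -0.0, -0.3]
grip_width: 0.0217
grasp_force: 30.0
```

Call:
servo_tool([
  [[0, 0.005, 0, 0, 0, 0, 0.1], [0, 0.005, 0.008, 0, 0, 0, 0.1], [0, 0.005, 0.014, 0, 0, 0, 0.1], [0, 0.005, 0.014, 0, 0, 0, 0.1], [0, 0.005, 0.014, 0, 0, 0, 0.1]],
])

```text
time_s: 23.4
tool_pos: [0.4643, -0.2667, 0.0773]
tool_rot: [180.0, -0.0, 98.4]
force: [0.8, -0.1, -1.8]
grip_width: 0.0215
grasp_force: 30.0
```

Call:
servo_tool([
  [[0, 0, 0.003, 0, 0, 0, 0.1], [0, 0, 0.003, 0, 0, 0, 0.1], [0, 0, 0.003, 0, 0, 0, 0.1]],
])

```text
time_s: 23.65
tool_pos: [0.4643, -0.2668, 0.0765]
tool_rot: [180.0, -0.0, 98.4]
force: [-0.2, 0.0, -0.8]
grip_width: 0.0219
grasp_force: 30.0
```

Call:
servo_tool([
  [[0, 0, 0.003, 0, 0, 0, 0.1], [0, 0, 0.003, 0, 0, 0, 0.1], [0, 0, 0.003, 0, 0, 0, 0.1]],
])

```text
time_s: 23.9
tool_pos: [0.4644, -0.2669, 0.0757]
tool_rot: [180.0, 0.0, 98.4]
force: [-0.2, -0.4, -0.7]
grip_width: 0.0216
grasp_force: 30.0
```

Call:
servo_tool([
  [[0, 0, 0.002, 0, 0, 0, 0.1], [0, 0, 0.002, 0, 0, 0, 0.1], [0, 0, 0.002, 0, 0, 0, 0.1]],
])

```text
time_s: 24.15
tool_pos: [0.4645, -0.2669, 0.0756]
tool_rot: [180.0, -0.0, 98.4]
force: [-1.1, 1.2, 5.6]
grip_width: 0.0219
grasp_force: 30.0
```

Call:
servo_tool([
  [[0, 0, -0.001, 0, 0, 0, 0.5], [0, 0, -0.001, 0, 0, 0, 0.6], [0, 0, -0.001, 0, 0, 0, 1], [0, 0, -0.001, 0, 0, 0, 1], [0, 0, -0.001, 0, 0, 0, 1], [0, 0, -0.001, 0, 0, 0, 1], [0, 0, -0.001, 0, 0, 0, 1], [0, 0, -0.001, 0, 0, 0, 1]],
])

```text
time_s: 24.82
tool_pos: [0.4643, -0.2667, 0.0752]
tool_rot: [180.0, -0.0, 98.4]
force: [0.8, 0.1, 0.3]
grip_width: 0.0674
grasp_force: 0.0
```

Call:
servo_tool([
  [[0, 0, -0.06, 0, 0, 0, 1], [0, 0, -0.16, 0, 0, 0, 1], [0, 0, -0.28, 0, 0, 0, 1], [0, 0, -0.4, 0, 0, 0, 1], [0, 0, -0.52, 0, 0, 0, 1], [0, 0, -0.6, 0, 0, 0, 1], [0, 0, -0.6, 0, 0, 0, 1], [0, 0, -0.6, 0, 0, 0, 1], [0, 0, -0.6, 0, 0, 0, 1], [0, 0, -0.6, 0, 0, 0, 1]],
])

```text
time_s: 25.65
tool_pos: [0.4635, -0.2663, 0.2538]
tool_rot: [-179.9, -0.1, 98.4]
force: [0.0, -0.8, -0.4]
grip_width: 0.087
grasp_force: 0.0
```

```bash
python3 s.py; python3 - <<'E'
from h import *
from cell import get_obs,eyes
o=get_obs(); c=eyes.read_camera("wrist")
q=proj(c,[[.4645,-.267,.09]],o)[0]; x,y=q.astype(int); print(x,y)
a=cv2.resize(c["frame"][y-80:y+80,x-80:x+80,::-1],(400,400),interpolation=cv2.INTER_CUBIC)
t=eyes.read_camera("top"); b=cv2.resize(t["frame"][180:300,170:330,::-1],(400,300)); b=cv2.copyMakeBorder(b,0,100,0,0,cv2.BORDER_CONSTANT)
cv2.imwrite("pics/end.png",np.hstack([a,b]))
E
```

```text
25.65 [ 0.4635 -0.2663  0.2538] [-1.7987e+02 -6.0000e-02  9.8390e+01] [-23.4   3.8  53.3  98.3  -3.1  79.5  38.8] [ 0.01 -0.83 -0.42] [-0.056  0.044  0.014] 0.087
313 221
```

View pics/end.png

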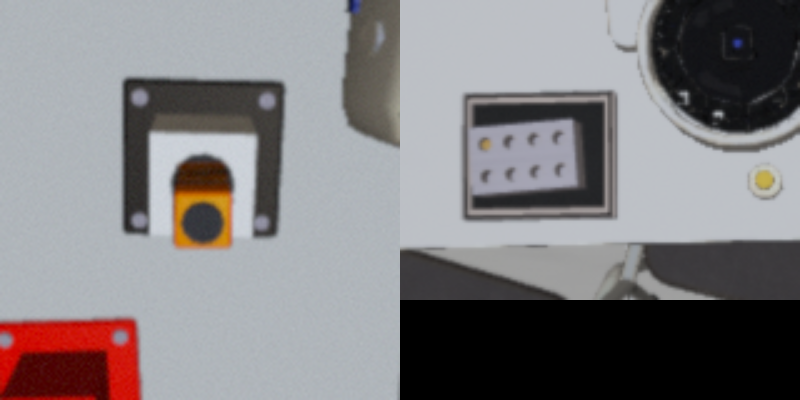

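The probe stands upright in its stand with the collar seated, and the block and bottle look unmoved. Handing in.

```bash
python3 -c "
from cell import env; print(env.sign_off())"
```

```text
the job is handed in; nothing more can be done
None
```

I handed the job in at about 26 s: the three touches were made in order at about 5–6 N, the plunger was pushed to its stop and released, and the probe is back upright in its stand, with the beaker and bottle never touched.

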